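# Walk the sticky sample-box cover open and set out the red-capped jar

### The job

Slide the sample box's teal cover fully open, away from the robot until both of its ends are home against the back stop; the tracks are sticky and loose, so walk it back with alternate modest pushes at its left and right ends, and never shove hard when it jams. Then lift the red-capped jar out of whichever bay it is in and stand it gently, without dropping it, near the middle of the stirrer's round white plate and let go. Leave the white-capped jar in its bay, the cover open, and the beaker, clear bottle, dish and green jar undisturbed.

Things in the scene. Friction and masses are not known exactly. Their poses are not given: they have to be found in the camera images.
- box: Fixed cream sample box, 212 deep (x) x 286 wide (y) x 95 mm high. Origin: centre of its underside; x points away from the robot (the cover opens that way), y left, z up. Two bays in its front half. The cover lies on side ledges at z = 68 mm (front wall and rear deck: 66); lips over its side tracks reach in to |y| = 118 mm, top z = 93. Back stop: face at x = 97 mm, top z = 92.
- bridge (a point): Top centre of the box's fixed aluminium bridge (box frame 0, 0, 95 mm): 104 mm wide (|y| < 52 mm), it runs over the whole middle of the box just above the cover and comes down to the bench as a column in front of the box (x -119 to -107 mm). So the cover can be pushed only at its two ends, and tools change ends over the bridge.
- bay_left (a point): Middle of the floor of the box's left bay (box frame x -55, y 85, z 6 mm). The bay is open-topped, 92 mm along x and 68 mm along y, walls up to z = 66 mm; the shut cover hides it.
- bay_right (a point): The same for the right bay (box frame x -55, y -85, z 6 mm).
- cover: Loose teal slab, 90 deep (x) x 254 wide (y) x 16 mm thick, 0.7 kg, captive in the box's tracks. Origin: centre of its underside; axes as the box's when square. 5 mm of play at each side and grippy track walls: pushed at one end alone it skews, and jams near 0.16 rad (one end some 28 mm ahead of the other); pushing the lagging end frees it. It moves at 2 to 8 N; above 15 N it is jammed or home.
- cover_left (a point): Where to push at the left: on the cover's plain front (robot-side) upright face, mid-height, 90 mm left of its middle, below a yellow strip. Push it along the box's +x with closed fingertips; the face spans z = 68 to 84 mm above the bench. In the box frame x is -104 mm when shut (it starts up to 22 mm open) and +7 mm with this end home against the back stop.
- cover_right (a point): The same point at the right end of the cover's front face, 90 mm right of its middle.
- red_jar_mid (a point): Centre (half-way up) of the wanted jar: upright amber cylinder, 34 mm diameter, 59 mm high, its top 16 mm a red cap of the same diameter, 0.11 kg. It stands near the middle of one bay, under the cover. Once the cover is open 25 mm or more are free before and behind it along the box's x: grasp it from above, fingers closing along the box's x, opened to about 50 mm.
- white_jar_mid (a point): Centre of the other jar, the same but with a white cap; it stands in the other bay and stays there.
- plate (a point): Centre of the top face of the round white plate, 124 mm in diameter, on the fixed blue stirrer (190 x 150 mm); the plate top is 74 mm above the bench. With the jar standing on it the jar's centre is 29.5 mm above this point.
- beaker: Loose glass beaker, 86 mm across, 110 mm high; origin at the centre of its foot. Bystander.
- wash_bottle: Loose clear bottle, 68 mm across, 190 mm high; origin at the centre of its foot. Bystander.
- dish: Loose small white dish, 90 mm across, 22 mm high; origin at the centre of its foot. Bystander.
- reagent: Loose green jar with a black cap, 60 mm across, 100 mm high; origin at the centre of its foot. Bystander.
There are look-alikes about, which are no part of the job. What is shaped like the part that bears plate but orange is not meant.

How it is judged:
By the outcome, as a careful person would: the job done as asked, in the order asked, and still so for the second after the job is handed in, with the robot touching nothing.
It also fails if it takes over 66 s, if anything falls off the work surface, if the arm or the gripper's body presses on something with over 40 N, if the wrist force passes 120 N, or if a joint passes its speed limit or range.

### The arm

A 6-joint arm with a two-finger parallel gripper is mounted at the origin on the work surface. World frame = base frame: x ahead of the robot, y to its left, z up, the work surface at z = 0. Lengths are in mm, angles in degrees, forces in N, time in s.
With the tool pointing down it reaches from about 350 to 850 mm from the base axis. Payload 8.1 kg.
Tool frame: the origin (TCP) lies midway between the tips of the shut fingers; the grasp point (between the pads) lies 19 mm behind it; x points along the fingers, y is the direction in which the jaws open and shut, and the axes are right-handed (so a half turn about x gives the same grasp; the last joint's range is limited). The gripper opens to 85 mm and grips with 20 to 120 N. Pads are 22 mm wide; open, the fingers measure 114 mm over their backs; the gripper's body (76 mm by 85 mm) begins 54 mm behind the grasp point. The pads swing forward as they close: fully open they stand 13 mm farther back than shut.
Start: joints at [65.008, 7.471, 85.268, -0, 87.261, -4.893], TCP at [206.168, 563.471, 231.292] pointing down, gripper open.
Joint ranges: [-169.43, 169.43], [-51.17, 129.36], [1.28, 143.12], [-76.62, 256.62], [0, 156.53], [-152.29, 152.29]. Speed limits (degrees/s): [136.94, 136.94, 159.86, 180, 180, 180].

### API

Orientations are given as [roll, pitch, yaw] about the fixed x, y, z axes, in that order (R = Rz(yaw) Ry(pitch) Rx(roll)).
In Python, from bench import sense, snapshot, hand_in gives the robot as it stands.
- The arm moves only by the tool drive_tool, never from a script. Its argument "deltas" is a list of rows, each a list of 7 numbers: the closure in counts, from 0 (fully open) to 255 (shut), then the shift along the tool's x, y, z in m, then the turn, a rotation vector about the tool's x, y, z in rad. A call has exactly 10 rows; each row is the pose to reach, as a shift and turn from the pose commanded when the call began, along the tool's axes at that moment; what a row does not reach only later rows make up. A row lasts 1/12 s, in which the tool goes at most 41.7 mm and 7.16 degrees, less where a joint would pass 70% of its speed; a pose out of reach is approached as far as the arm can. A call with a gripper value outside its range is refused whole. The fingers move at their own pace and stop on an object; "squeeze" is the grip in N (left out, the last holds). Time passes only in rows, so rows that repeat a pose let the fingers close, or fill a call up. It gives the time, the measured TCP pose, the force and the opening at its end, in the units of the state.
- sense(): the state, without advancing time (a new reading comes with each control period).
- snapshot(name): name is "scene" or "top" or "wrist"; returns a dict with "frame" (384x512x3 uint8, blue, green, red), "fx", "fy", "cx", "cy" (pixels), "k1" (the pictures are not rectified: a ray, as slopes to the right and down, at radius r is drawn at 1 + k1 r^2 times it, then the intrinsics apply), "rvec" (rotation vector, rad) and "tvec" (3), from world to camera coordinates, as OpenCV has them. Camera axes: x right, y down, z forward; pixel columns grow to the right and rows downward; lengths in mm; the calibration is good to about 2 mm. A picture is of the moment at which its call begins. There is no depth.
- hand_in(): hands the job in, once; it reports no verdict.
The state is a dict: "time": time; "joint_pos": joint angles; "qd": joint speeds; "joint_efforts": joint torques, N m; "tool_pos": TCP position; "tcp_rot": TCP orientation; "ft_force": force on the tool from outside, world axes, zero at the start; "wrist_torque": the same for the moment, N m; "finger_gap": finger opening in mm.
Only numpy, scipy, OpenCV 4.12 (cv2) and the standard library are available. Lean on these libraries where they do the work, as an engineer would, in place of code of your own. Each camera call takes 0.05 s, during which the arm holds its last target.

## Working session

There is one attempt and no reset: what is moved stays moved. The work goes in short steps, Python scripts to look and compute and a tool call to move; the robot and the scene stay as the last step left them, time stands still between calls to the robot, and variables do not carry over. Pictures are saved under pics/ and viewed, and the job is handed in when it is done.

Besides the shell and the picture viewer there is one more tool, called after "Request:" by a JSON object that holds its "api" and its "payload". drive_tool: Moves the arm, as the interface text tells. Its arguments: {"type":"object","properties":{"deltas":{"type":"array","items":{"type":"array","items":{"type":"number"}}},"squeeze":{"type":"number"}},"required":["deltas"]}

```bash
mkdir -p pics; ls; python3 - <<'E'
from bench import sense,snapshot
import cv2
s=sense();print(s)
for n in("scene","top","wrist"):
    d=snapshot(n);cv2.imwrite(f"pics/{n}0.png",d["frame"]);print(n,{k:v for k,v in d.items() if k!="frame"})
E
```

```text
pics
{'time': 0.0, 'joint_pos': array([ 6.50079064e+01,  7.51462034e+00,  8.53304293e+01,  8.79913269e-04,
        8.72606937e+01, -4.89289423e+00]), 'qd': array([-0.07655076,  0.00145091, -0.08734834,  0.04126044, -0.00857972,
       -0.00940793]), 'joint_efforts': array([ 6.35672623e-04, -5.69393742e+01, -5.00555348e+01, -1.58427383e-04,
        1.45829382e-02,  1.00303151e-05]), 'tool_pos': array([205.92629718, 562.96814645, 230.23848796]), 'tcp_rot': array([ -95.36906646,   89.894253  , -115.46830869]), 'ft_force': array([-0.17534941, -0.62327634,  0.33972345]), 'wrist_torque': array([ 0.035406  , -0.02275645,  0.01856103]), 'finger_gap': 85.40365112729879}
scene {'fx': 454.1656299052245, 'fy': 454.1656299052245, 'cx': 254.23251945826436, 'cy': 191.32294275128606, 'k1': -0.03935502396824758, 'rvec': array([ 1.29749176,  2.04978463, -1.06355419]), 'tvec': array([ 111.71473792, -246.99781346, 1880.62991   ])}
top {'fx': 476.38617539394903, 'fy': 476.38617539394903, 'cx': 246.09533529412803, 'cy': 196.6409160240572, 'k1': -0.14152127100963438, 'rvec': array([ 2.18266127, -2.19212865,  0.09310271]), 'tvec': array([ 158.90265961,  562.68166017, 1650.8895457 ])}
wrist {'fx': 268.5430108807363, 'fy': 268.5430108807363, 'cx': 253.32978591072586, 'cy': 191.61471150202837, 'k1': -0.006345124021624728, 'rvec': array([-2.37017009, -1.65513002, -0.24104736]), 'tvec': array([-598.14726295,  -37.72297694,  378.53794296])}
```

View pics/top0.png

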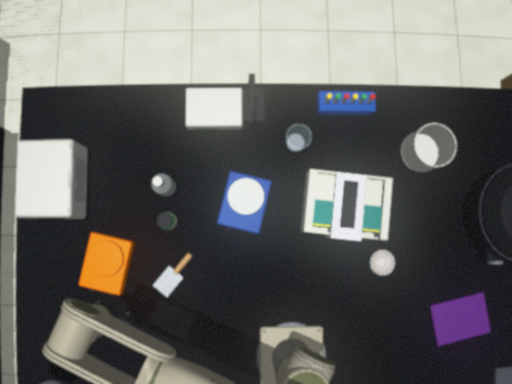

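View pics/scene0.png

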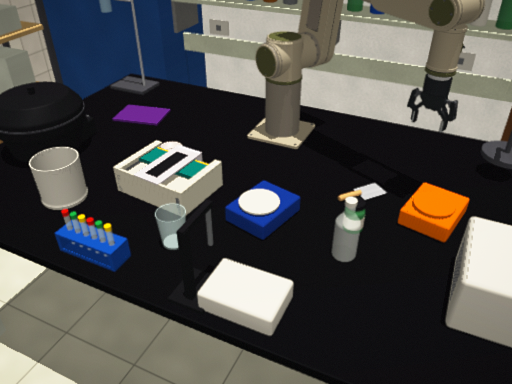

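View pics/wrist0.png

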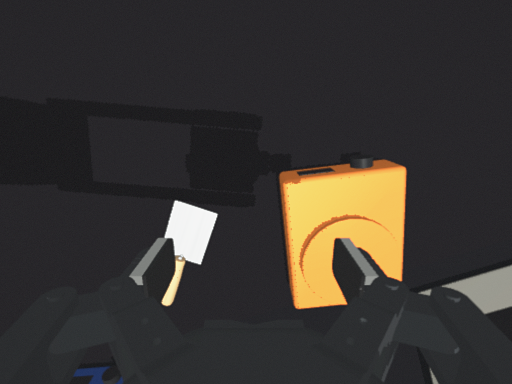

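The top view shows the box at about (347,205), with the cover's teal at (323,213) and (373,218). The blue stirrer with the white plate is at (245,197). The orange look-alike is at (107,263), the dish at (382,263), the beaker and bottle probably at (298,137) and (163,184), and the green jar at (167,220).

```bash
cat > h.py <<'E'
import numpy as np,cv2
from scipy.spatial.transform import Rotation as R
from bench import sense,snapshot
def cam(d): 
    Rm=cv2.Rodrigues(d["rvec"])[0]; return Rm,np.array(d["tvec"])
def ray(d,px):
    K=np.array([[d["fx"],0,d["cx"]],[0,d["fy"],d["cy"]],[0,0,1]])
    n=cv2.undistortPoints(np.array(px,float).reshape(-1,1,2),K,np.array([d["k1"],0,0,0.]))[:,0]
    Rm,t=cam(d); dirs=np.c_[n,np.ones(len(n))]@Rm; return -Rm.T@t,dirs
def plane(d,px,z):
    o,r=ray(d,px); return o+r*((z-o[2])/r[:,2])[:,None]
def proj(d,P):
    K=np.array([[d["fx"],0,d["cx"]],[0,d["fy"],d["cy"]],[0,0,1]])
    return cv2.projectPoints(np.array(P,float).reshape(-1,1,3),d["rvec"],d["tvec"],K,np.array([d["k1"],0,0,0.]))[0][:,0]
def crop(f,x0,x1,y0,y1,s,name):
    cv2.imwrite("pics/"+name,cv2.resize(f[y0:y1,x0:x1],None,fx=s,fy=s,interpolation=cv2.INTER_CUBIC))
E
python3 - <<'E'
from h import *
d=snapshot("top");f=d["frame"]
crop(f,200,410,150,280,3.8,"tc.png")
d2=snapshot("scene");crop(d2["frame"],100,310,130,250,3.8,"sc.png")
hsv=cv2.cvtColor(f,cv2.COLOR_BGR2HSV)
for n,lo,hi in(("teal",(80,120,50),(96,255,255)),("blue",(105,120,60),(125,255,255)),("white",(0,0,150),(180,60,255))):
    m=cv2.inRange(hsv,lo,hi); k,l,st,c=cv2.connectedComponentsWithStats(m)
    for i in range(1,k):
        if st[i,4]>60:print(n,st[i],c[i].round(1), cv2.minAreaRect(np.argwhere(l==i)[:,::-1].astype(np.float32)) )
E
```

```text
teal [315 202  17  21 285] [322.7 212.2] ((323.0098876953125, 211.9010009765625), (15.124565124511719, 19.701736450195312), 5.710593223571777)
teal [365 207  16  21 287] [372.3 217.1] ((372.1776428222656, 217.01268005371094), (14.748139381408691, 19.806678771972656), 4.085616588592529)
blue [318  91  58  24 857] [343.8 105.4] ((346.4999694824219, 102.49999237060547), (56.99999237060547, 22.999996185302734), -0.0)
blue [ 217  171   54   63 1204] [241.9 208.5] ((243.56968688964844, 202.06854248046875), (44.17946243286133, 55.710365295410156), 13.5704345703125)
white [    0     0   512   235 48277] [233.8  55.4] ((255.5, 117.0), (234.0, 511.0), 90.0)
white [ 185   88   57   39 2173] [213.4 106.9] ((213.0, 107.0), (38.0, 56.0), 90.0)
white [414 124  25  43 638] [425.9 148.5] ((425.7500305175781, 147.25), (42.69074630737305, 22.76839828491211), 71.56504821777344)
white [287 134  17  16 217] [295.1 141.8] ((295.0, 141.5), (15.0, 16.0), 90.0)
white [ 304  169   89   72 3893] [347.4 202.4] ((347.8359069824219, 206.08648681640625), (85.23479461669922, 67.2274398803711), 5.906141757965088)
whi
[... 563 characters left out ...]
847656, 46.46114730834961), 26.79608154296875)
white [261 327  61  20 742] [288.3 333.8] ((291.0992431640625, 335.5875549316406), (18.775863647460938, 60.63169860839844), 86.42366790771484)
white [ 45 349  66  35 419] [ 75.1 368.5] ((76.23529052734375, 369.26983642578125), (72.46912384033203, 7.906230449676514), 28.354963302612305)
white [297 359  31  13 119] [311.7 365. ] ((312.66571044921875, 364.6151123046875), (30.805753707885742, 6.895691394805908), 12.994616508483887)
white [154 366  52  18 540] [174.9 377.2] ((179.5, 374.5), (17.0, 51.0), 90.0)
white [290 370  38  14  83] [308.6 374. ] ((309.2567443847656, 374.9594421386719), (37.64736557006836, 10.357135772705078), 9.462322235107422)
```

View pics/tc.png

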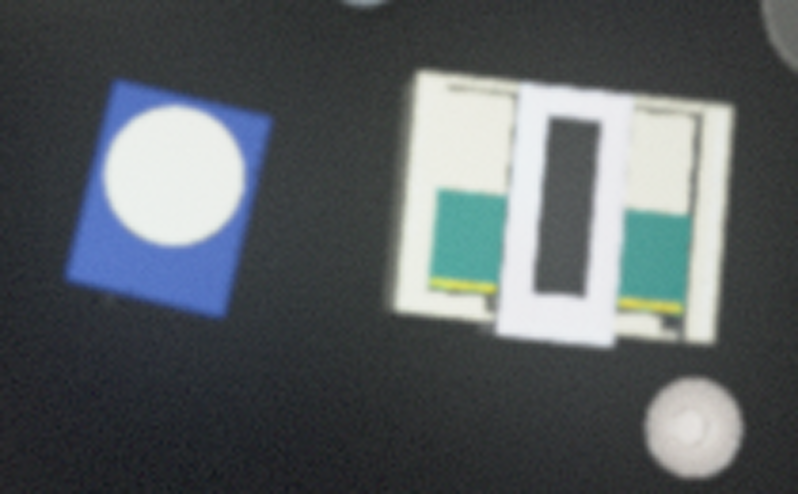

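View pics/sc.png

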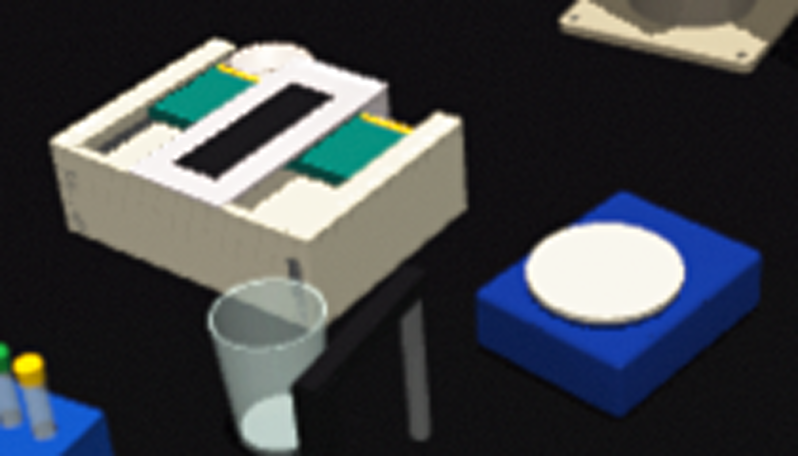

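```bash
python3 - <<'E'
from h import *
d=snapshot("top")
c=lambda P:[(200+(x+.5)/3.8-.5,150+(y+.5)/3.8-.5) for x,y in P]
B=plane(d,c([(418,70),(735,103),(716,343),(393,310)]),93); print("box",B.round(1)); print(B.mean(0), [np.linalg.norm(B[i]-B[(i+1)%4]).round(1) for i in range(4)])
M=plane(d,c([(520,83),(635,95),(614,347),(496,333)]),95); print("bridge",M.round(1),M.mean(0),[np.linalg.norm(M[i]-M[(i+1)%4]).round(1) for i in range(4)])
e=B[0]+B[3]-B[1]-B[2]; yb=np.degrees(np.arctan2(-e[0],e[1])); e=B[0]+B[1]-B[2]-B[3]; xb=np.degrees(np.arctan2(e[1],e[0])); print("yaw",yb,xb)
e=M[0]+M[1]-M[2]-M[3]; print(np.degrees(np.arctan2(e[1],e[0])))
T=plane(d,c([(428,290),(496,293),(619,307),(682,313)]),84);print("cover front",T.round(1))
print("teal c back",plane(d,c([(438,189),(507,195),(627,208),(691,213)]),84).round(1))
f=d["frame"];hsv=cv2.cvtColor(f,cv2.COLOR_BGR2HSV);m=cv2.inRange(hsv,(0,0,150),(180,60,255));k,l,st,cc=cv2.connectedComponentsWithStats(m)
i=l[196,245];p=plane(d,np.argwhere(l==i)[:,::-1],74);print("plate",p.mean(0),np.ptp(p,0))
print("dish",plane(d,[(382.5,262)],15))
print("beaker",plane(d,[(298,137)],80))
s2=snapshot("scene");q=proj(s2,[p.mean(0)]);print(q)
c0=B.mean(0)[:2];y=np.radians((yb+xb)/2);Rm=np.array([[np.cos(y),-np.sin(y)],[np.sin(y),np.cos(y)]])
print("box origin",c0)
for P in (T,):print(((P[:,:2]-c0)@Rm).round(1))
E
```

```text
box [[ 654.1  -58.4   93. ]
 [ 624.2 -346.5   93. ]
 [ 408.9 -323.4   93. ]
 [ 441.   -33.1   93. ]]
[ 532.05285615 -190.37095819   93.        ] [np.float64(289.6), np.float64(216.6), np.float64(292.0), np.float64(214.6)]
bridge [[ 642.1 -149.6   95. ]
 [ 631.2 -253.9   95. ]
 [ 406.5 -229.9   95. ]
 [ 420.  -124.1   95. ]] [ 524.94889897 -189.37988145   95.        ] [np.float64(104.8), np.float64(226.0), np.float64(106.6), np.float64(223.6)]
yaw -6.108708555415955 -6.443536077450877
-6.322270064984002
cover front [[ 458.5  -65.8   84. ]
 [ 455.4 -126.7   84. ]
 [ 441.9 -237.8   84. ]
 [ 436.  -295.4   84. ]]
teal c back [[ 548.4  -76.    84. ]
 [ 542.7 -138.1   84. ]
 [ 530.5 -246.9   84. ]
 [ 525.7 -305.7   84. ]]
plate [561.86586945 159.40990265  74.        ] [122.76346734 122.4260234    0.        ]
dish [[ 329.50457769 -326.06746777   15.        ]]
beaker [[763.48204083 -22.11250009  80.        ]]
[[258.86073905 199.82861924]]
box origin [ 532.05285615 -190.37095819]
[[ -86.7  115.8]
 [ -83.2   54.9]
 [ -84.4  -57. ]
 [ -84.  -114.9]]
```

```bash
cat >> h.py <<'E'
def toolR(a): # a deg: world angle of jaw axis
    a=np.radians(a);c,s=np.cos(a),np.sin(a)
    return np.array([[0,c,s],[0,s,-c],[-1,0,0.]])
def delta(p0,a0,p1,a1):
    R0=toolR(a0); d=R0.T@(np.array(p1,float)-p0)/1000
    rv=R.from_matrix(R0.T@toolR(a1)).as_rotvec()
    return d.round(4),rv.round(4)
BO=np.array([532.,-190.5]);BY=-6.3
def b2w(x,y):
    t=np.radians(BY);return BO+np.array([x*np.cos(t)-y*np.sin(t),x*np.sin(t)+y*np.cos(t)])
def w2b(x,y):
    t=np.radians(BY);v=np.array([x,y])-BO;return np.array([v[0]*np.cos(t)+v[1]*np.sin(t),-v[0]*np.sin(t)+v[1]*np.cos(t)])
def st():
    s=sense();Rm=R.from_euler("xyz",s["tcp_rot"],degrees=True).as_matrix()
    print("t",round(s["time"],2),"tcp",s["tool_pos"].round(1),"box",w2b(*s["tool_pos"][:2]).round(1),"jaw",np.degrees(np.arctan2(Rm[1,1],Rm[0,1])).round(2),"xax",Rm[:,0].round(3),"F",s["ft_force"].round(1),"gap",round(s["finger_gap"],1),"q",s["joint_pos"].round(1));return s
E
python3 - <<'E'
from h import *
st()
print(b2w(-115,90),b2w(-115,-90))
E
```

```text
t 0.35 tcp [206.1 563.4 231. ] box [-406.6  713.5] jaw 69.9 xax [-0. -0. -1.] F [-0.4  0.7  0.4] gap 85.5 q [65.   7.5 85.3 -0.  87.3 -4.9]
[427.57057812 -88.42406823] [ 407.81840212 -267.33704022]
```

```bash
python3 - <<'E'
from h import *
p0=[206.168,563.471,231.292]
print(delta(p0,69.9,[420,220,180],83.7))
print(delta([420,220,180],83.7,[427.6,-88.4,140],83.7),delta([420,220,180],83.7,[427.6,-88.4,74],83.7))
E
```

```text
(array([ 0.0513, -0.2491,  0.3188]), array([-0.2409,  0.    ,  0.    ]))
(array([ 0.04  , -0.3057,  0.0414]), array([0., 0., 0.])) (array([ 0.106 , -0.3057,  0.0414]), array([0., 0., 0.]))
```

Request:
{"api": "drive_tool", "payload": {"deltas": [[255,0.005,-0.025,0.032,-0.024,0,0],[255,0.01,-0.05,0.064,-0.048,0,0],[255,0.015,-0.075,0.096,-0.072,0,0],[255,0.02,-0.1,0.128,-0.096,0,0],[255,0.026,-0.125,0.16,-0.12,0,0],[255,0.031,-0.149,0.191,-0.145,0,0],[255,0.036,-0.174,0.223,-0.169,0,0],[255,0.041,-0.199,0.255,-0.193,0,0],[255,0.046,-0.224,0.287,-0.217,0,0],[255,0.0513,-0.2491,0.3188,-0.2409,0,0]], "squeeze": 60}}

```text
time: 1.18
tool_pos: [420.7, 218.2, 180.1]
tcp_rot: [29.0, 89.9, 22.7]
ft_force: [0.7, 0.7, -0.0]
finger_gap: -0.1
```

Request:
{"api": "drive_tool", "payload": {"deltas": [[255,0.005,-0.035,0.005,0,0,0],[255,0.01,-0.07,0.01,0,0,0],[255,0.015,-0.105,0.015,0,0,0],[255,0.02,-0.14,0.02,0,0,0],[255,0.025,-0.175,0.025,0,0,0],[255,0.03,-0.21,0.03,0,0,0],[255,0.035,-0.245,0.035,0,0,0],[255,0.04,-0.28,0.04,0,0,0],[255,0.04,-0.3057,0.0414,0,0,0],[255,0.04,-0.3057,0.0414,0,0,0]]}}

```text
time: 2.02
tool_pos: [427.1, -92.6, 139.9]
tcp_rot: [-88.9, 89.9, -95.4]
ft_force: [-0.1, 0.5, -0.5]
finger_gap: 0.1
```

```bash
python3 - <<'E'
from h import *
st()
for n in("wrist","top"):
    d=snapshot(n);cv2.imwrite(f"pics/{n}1.png",d["frame"])
E
```

```text
t 2.02 tcp [427.1 -92.6 139.9] box [-115.    85.8] jaw 83.49 xax [-0.    -0.002 -1.   ] F [-0.1  0.5 -0.5] gap 0.1 q [-1.890e+01 -1.510e+01  1.165e+02 -1.000e-01  7.860e+01 -1.023e+02]
```

View pics/wrist1.png

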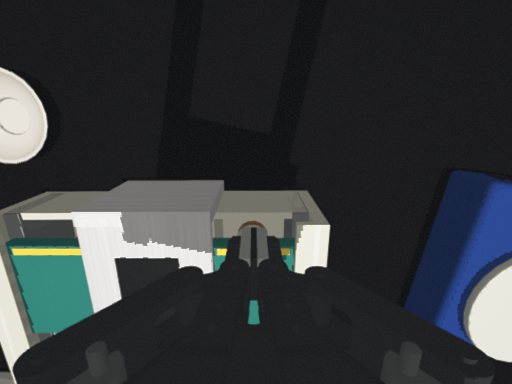

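View pics/top1.png

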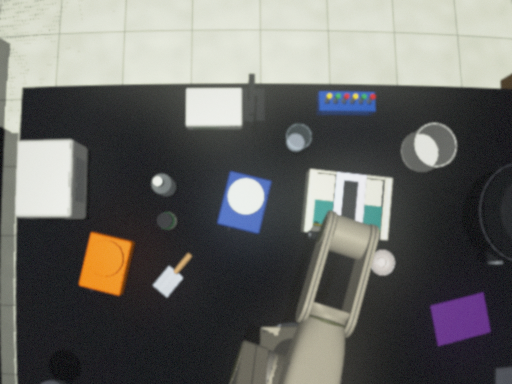

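Request:
{"api": "drive_tool", "payload": {"deltas": [[255,0.025,0,0,0,0,0],[255,0.05,0,0,0,0,0],[255,0.065,0,0,0,0,0],[255,0.066,0,0.005,0,0,0],[255,0.066,0,0.01,0,0,0],[255,0.066,0,0.015,0,0,0],[255,0.066,0,0.02,0,0,0],[255,0.066,0,0.024,0,0,0],[255,0.066,0,0.028,0,0,0],[255,0.066,0,0.032,0,0,0]]}}

```text
time: 2.95
tool_pos: [459.9, -91.9, 74.5]
tcp_rot: [-85.7, 90.0, -92.0]
ft_force: [-2.8, 1.5, 1.8]
finger_gap: 0.2
```

```bash
python3 - <<'E'
from h import *
st()
d=snapshot("wrist");cv2.imwrite(f"pics/w2.png",d["frame"])
d=snapshot("scene");crop(d["frame"],100,310,130,250,3.8,"s2.png")
E
```

```text
t 2.95 tcp [459.9 -91.9  74.5] box [-82.5  90.1] jaw 83.71 xax [-0. -0. -1.] F [-2.8  1.5  1.8] gap 0.2 q [ -17.6   -5.2  115.1   -0.    70.1 -101.3]
```

View pics/s2.png

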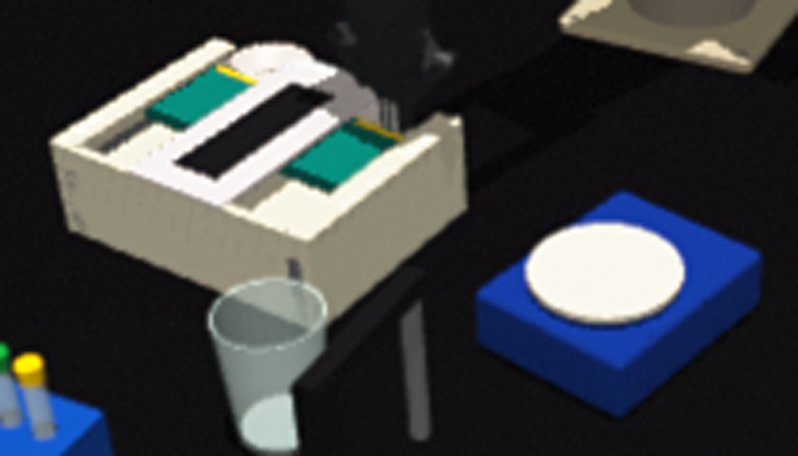

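View pics/w2.png

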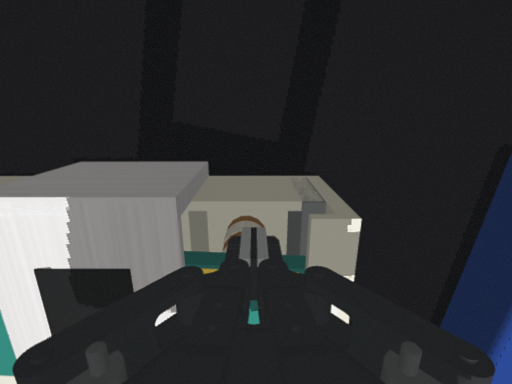

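Request:
{"api": "drive_tool", "payload": {"deltas": [[255,-0.01,0,-0.01,0,0,0],[255,-0.045,0,-0.018,0,0,0],[255,-0.045,-0.03,-0.025,0,0,0],[255,-0.045,-0.07,-0.032,0,0,0],[255,-0.045,-0.11,-0.032,0,0,0],[255,-0.045,-0.15,-0.032,0,0,0],[255,-0.045,-0.18,-0.032,0,0,0],[255,-0.03,-0.18,-0.032,0,0,0],[255,0,-0.18,-0.032,0,0,0],[255,0,-0.18,-0.027,0,0,0]]}}

```text
time: 3.88
tool_pos: [409.5, -266.6, 69.2]
tcp_rot: [148.5, 89.6, 142.1]
ft_force: [-1.4, 1.4, -1.9]
finger_gap: -0.0
```

```bash
python3 - <<'E'
from h import *
st()
d=snapshot("wrist");cv2.imwrite(f"pics/w3.png",d["frame"])
E
```

```text
t 3.88 tcp [ 409.5 -266.6   69.2] box [-113.4  -89.1] jaw 83.58 xax [-0.006  0.004 -1.   ] F [-1.4  1.4 -1.9] gap -0.0 q [ -39.1   -1.1  111.8   -0.    69.7 -122.7]
```

View pics/w3.png

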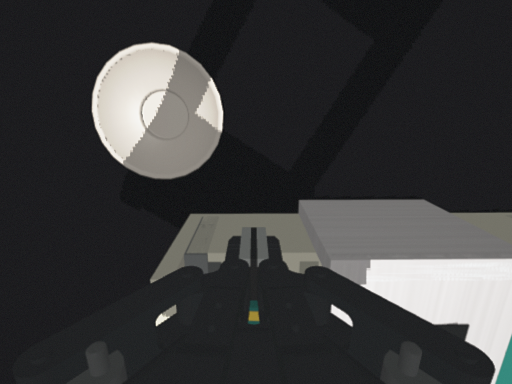

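Request:
{"api": "drive_tool", "payload": {"deltas": [[255,-0.002,0,0.006,0,0,0],[255,-0.002,0,0.01,0,0,0],[255,-0.002,0,0.015,0,0,0],[255,-0.002,0,0.02,0,0,0],[255,-0.002,0,0.024,0,0,0],[255,-0.002,0,0.028,0,0,0],[255,-0.002,0,0.032,0,0,0],[255,-0.002,0,0.036,0,0,0],[255,-0.002,0,0.04,0,0,0],[255,-0.002,0,0.044,0,0,0]]}}

```text
time: 4.77
tool_pos: [456.8, -272.8, 75.9]
tcp_rot: [-172.3, 90.0, -178.6]
ft_force: [-2.9, -0.7, 3.2]
finger_gap: -0.1
```

```bash
python3 - <<'E'
from h import *
st()
d=snapshot("wrist");cv2.imwrite(f"pics/w4.png",d["frame"])
d=snapshot("scene");crop(d["frame"],100,310,130,250,3.8,"s4.png")
E
```

```text
t 4.77 tcp [ 456.8 -272.8   75.9] box [-65.7 -90. ] jaw 83.7 xax [-0. -0. -1.] F [-2.9 -0.7  3.2] gap -0.1 q [ -36.4    4.6  105.2   -0.    70.2 -120.1]
```

View pics/s4.png

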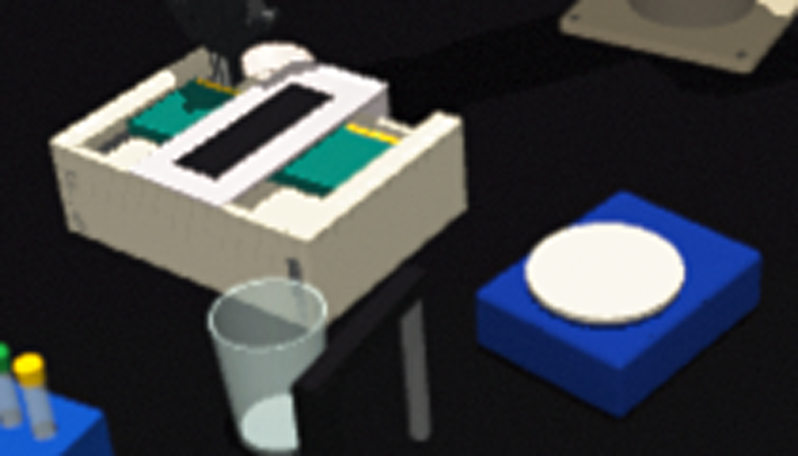

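View pics/w4.png

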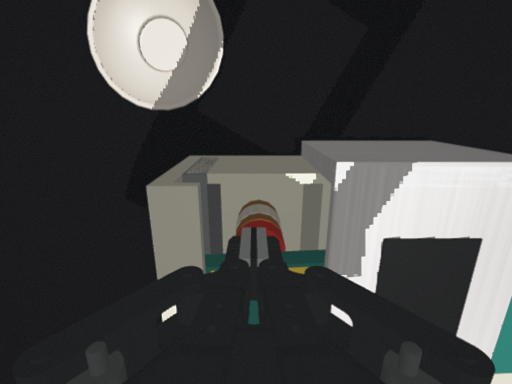

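Request:
{"api": "drive_tool", "payload": {"deltas": [[255,-0.01,0,-0.01,0,0,0],[255,-0.042,0,-0.018,0,0,0],[255,-0.042,0.03,-0.025,0,0,0],[255,-0.042,0.07,-0.032,0,0,0],[255,-0.042,0.11,-0.032,0,0,0],[255,-0.042,0.15,-0.032,0,0,0],[255,-0.042,0.18,-0.032,0,0,0],[255,-0.025,0.18,-0.032,0,0,0],[255,-0.004,0.18,-0.032,0,0,0],[255,0,0.18,-0.032,0,0,0]]}}

```text
time: 5.7
tool_pos: [442.9, -88.7, 73.2]
tcp_rot: [159.9, 89.8, 153.7]
ft_force: [-0.7, 0.7, -0.4]
finger_gap: -0.0
```

Request:
{"api": "drive_tool", "payload": {"deltas": [[255,0,0,0.004,0,0,0],[255,0,0,0.009,0,0,0],[255,0,0,0.014,0,0,0],[255,0,0,0.019,0,0,0],[255,0,0,0.024,0,0,0],[255,0,0,0.029,0,0,0],[255,0,0,0.034,0,0,0],[255,0,0,0.039,0,0,0],[255,0,0,0.043,0,0,0],[255,0,0,0.047,0,0,0]]}}

```text
time: 6.53
tool_pos: [491.4, -95.4, 75.9]
tcp_rot: [162.3, 90.0, 156.0]
ft_force: [-3.7, 1.0, 2.6]
finger_gap: -0.4
```

```bash
python3 - <<'E'
from h import *
st()
d=snapshot("scene");crop(d["frame"],100,310,130,250,3.8,"s5.png")
E
```

```text
t 6.53 tcp [491.4 -95.4  75.9] box [-50.8  90.1] jaw 83.7 xax [-0.  0. -1.] F [-3.7  1.   2.6] gap -0.4 q [ -16.9   -0.2  110.1    0.    70.1 -100.6]
```

View pics/s5.png

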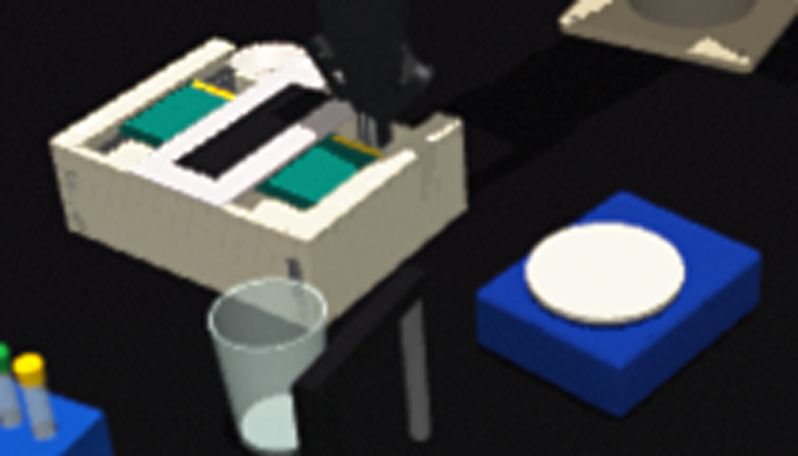

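Request:
{"api": "drive_tool", "payload": {"deltas": [[255,-0.01,0,-0.01,0,0,0],[255,-0.042,0,-0.018,0,0,0],[255,-0.042,-0.03,-0.025,0,0,0],[255,-0.042,-0.07,-0.03,0,0,0],[255,-0.042,-0.11,-0.03,0,0,0],[255,-0.042,-0.15,-0.03,0,0,0],[255,-0.042,-0.18,-0.03,0,0,0],[255,-0.025,-0.18,-0.03,0,0,0],[255,-0.004,-0.18,-0.03,0,0,0],[255,0,-0.18,-0.03,0,0,0]]}}

```text
time: 7.42
tool_pos: [440.0, -270.9, 72.9]
tcp_rot: [149.3, 89.8, 143.0]
ft_force: [-0.6, 0.5, -0.5]
finger_gap: -0.0
```

Request:
{"api": "drive_tool", "payload": {"deltas": [[255,0,0,0.004,0,0,0],[255,0,0,0.009,0,0,0],[255,0,0,0.014,0,0,0],[255,0,0,0.019,0,0,0],[255,0,0,0.024,0,0,0],[255,0,0,0.029,0,0,0],[255,0,0,0.034,0,0,0],[255,0,0,0.038,0,0,0],[255,0,0,0.042,0,0,0],[255,0,0,0.045,0,0,0]]}}

```text
time: 8.25
tool_pos: [486.7, -276.0, 76.0]
tcp_rot: [-173.9, 90.0, 179.8]
ft_force: [-3.7, -1.0, 2.7]
finger_gap: -0.1
```

```bash
python3 - <<'E'
from h import *
st()
d=snapshot("scene");crop(d["frame"],100,310,130,250,3.8,"s6.png")
E
```

```text
t 8.25 tcp [ 486.7 -276.    76. ] box [-35.7 -90. ] jaw 83.71 xax [-0.  0. -1.] F [-3.7 -1.   2.7] gap -0.1 q [ -34.8    8.7  100.7   -0.    70.6 -118.5]
```

View pics/s6.png

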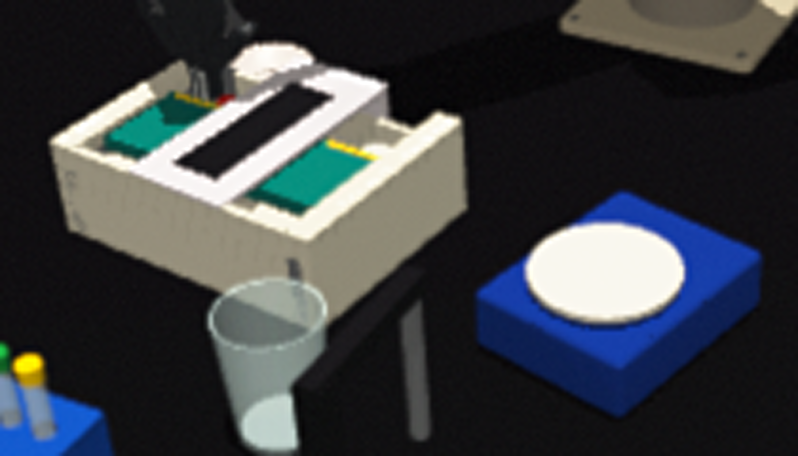

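Request:
{"api": "drive_tool", "payload": {"deltas": [[255,-0.01,0,-0.01,0,0,0],[255,-0.042,0,-0.018,0,0,0],[255,-0.042,0.03,-0.025,0,0,0],[255,-0.042,0.07,-0.03,0,0,0],[255,-0.042,0.11,-0.03,0,0,0],[255,-0.042,0.15,-0.03,0,0,0],[255,-0.042,0.18,-0.03,0,0,0],[255,-0.025,0.18,-0.03,0,0,0],[255,-0.004,0.18,-0.03,0,0,0],[255,0,0.18,-0.03,0,0,0]]}}

```text
time: 9.13
tool_pos: [474.8, -92.2, 73.1]
tcp_rot: [160.8, 89.8, 154.6]
ft_force: [-1.3, 0.3, -0.9]
finger_gap: -0.3
```

Request:
{"api": "drive_tool", "payload": {"deltas": [[255,0,0,0.004,0,0,0],[255,0,0,0.009,0,0,0],[255,0,0,0.014,0,0,0],[255,0,0,0.019,0,0,0],[255,0,0,0.024,0,0,0],[255,0,0,0.029,0,0,0],[255,0,0,0.034,0,0,0],[255,0,0,0.038,0,0,0],[255,0,0,0.042,0,0,0],[255,0,0,0.045,0,0,0]]}}

```text
time: 9.97
tool_pos: [521.3, -98.7, 75.9]
tcp_rot: [159.4, 90.0, 153.1]
ft_force: [-3.2, 2.5, 2.1]
finger_gap: 0.0
```

Request:
{"api": "drive_tool", "payload": {"deltas": [[255,-0.01,0,-0.01,0,0,0],[255,-0.042,0,-0.018,0,0,0],[255,-0.042,-0.03,-0.025,0,0,0],[255,-0.042,-0.07,-0.03,0,0,0],[255,-0.042,-0.11,-0.03,0,0,0],[255,-0.042,-0.15,-0.03,0,0,0],[255,-0.042,-0.18,-0.03,0,0,0],[255,-0.025,-0.18,-0.03,0,0,0],[255,-0.004,-0.18,-0.03,0,0,0],[255,0,-0.18,-0.03,0,0,0]]}}

```text
time: 10.8
tool_pos: [469.9, -274.2, 72.8]
tcp_rot: [150.1, 89.8, 143.8]
ft_force: [-0.6, 1.2, -0.8]
finger_gap: -0.2
```

```bash
python3 - <<'E'
from h import *
st()
d=snapshot("scene");crop(d["frame"],100,310,130,250,3.8,"s7.png")
E
```

```text
t 10.8 tcp [ 469.9 -274.2   72.8] box [-52.5 -90. ] jaw 83.61 xax [-0.003  0.002 -1.   ] F [-0.6  1.2 -0.8] gap -0.2 q [ -35.7    6.8  103.2    0.    70.2 -119.3]
```

View pics/s7.png

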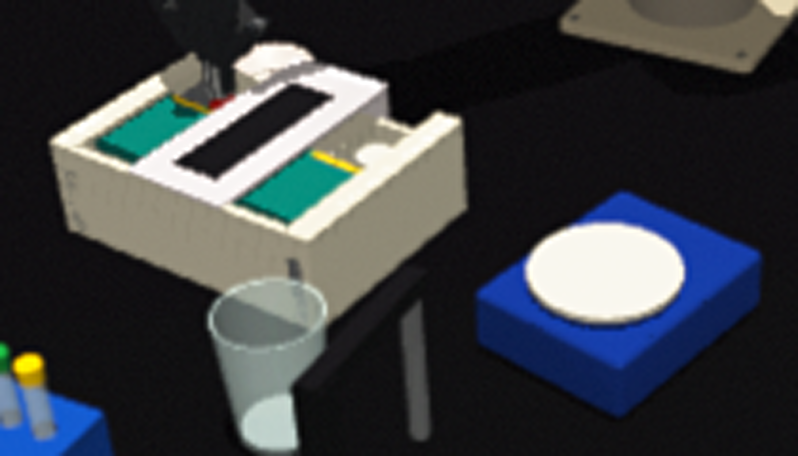

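Request:
{"api": "drive_tool", "payload": {"deltas": [[255,0,0,0.005,0,0,0],[255,0,0,0.01,0,0,0],[255,0,0,0.015,0,0,0],[255,0,0,0.02,0,0,0],[255,0,0,0.024,0,0,0],[255,0,0,0.028,0,0,0],[255,0,0,0.032,0,0,0],[255,0,0,0.036,0,0,0],[255,0,0,0.039,0,0,0],[255,0,0,0.042,0,0,0]]}}

```text
time: 11.68
tool_pos: [513.4, -279.0, 76.0]
tcp_rot: [-175.3, 90.0, 178.4]
ft_force: [-2.8, -0.3, 1.5]
finger_gap: 0.2
```

Request:
{"api": "drive_tool", "payload": {"deltas": [[255,-0.01,0,-0.01,0,0,0],[255,-0.042,0,-0.018,0,0,0],[255,-0.042,0.03,-0.025,0,0,0],[255,-0.042,0.07,-0.03,0,0,0],[255,-0.042,0.11,-0.03,0,0,0],[255,-0.042,0.15,-0.03,0,0,0],[255,-0.042,0.18,-0.03,0,0,0],[255,-0.025,0.18,-0.03,0,0,0],[255,-0.004,0.18,-0.03,0,0,0],[255,0,0.18,-0.03,0,0,0]]}}

```text
time: 12.52
tool_pos: [501.7, -95.1, 73.1]
tcp_rot: [161.0, 89.8, 154.8]
ft_force: [-0.2, -0.1, -1.3]
finger_gap: 0.1
```

Request:
{"api": "drive_tool", "payload": {"deltas": [[255,0,0,0.004,0,0,0],[255,0,0,0.008,0,0,0],[255,0,0,0.012,0,0,0],[255,0,0,0.016,0,0,0],[255,0,0,0.02,0,0,0],[255,0,0,0.023,0,0,0],[255,0,0,0.026,0,0,0],[255,0,0,0.028,0,0,0],[255,0,0,0.03,0,0,0],[255,0,0,0.031,0,0,0]]}}

```text
time: 13.35
tool_pos: [533.8, -100.0, 75.9]
tcp_rot: [166.7, 90.0, 160.4]
ft_force: [-3.9, 1.0, 1.8]
finger_gap: 0.1
```

```bash
python3 - <<'E'
from h import *
st()
d=snapshot("scene");crop(d["frame"],100,310,130,250,3.8,"s8.png")
E
```

```text
t 13.35 tcp [ 533.8 -100.    75.9] box [-8.1 90.1] jaw 83.71 xax [-0.001  0.    -1.   ] F [-3.9  1.   1.8] gap 0.1 q [-16.    6.3 103.4   0.   70.4 -99.7]
```

View pics/s8.png

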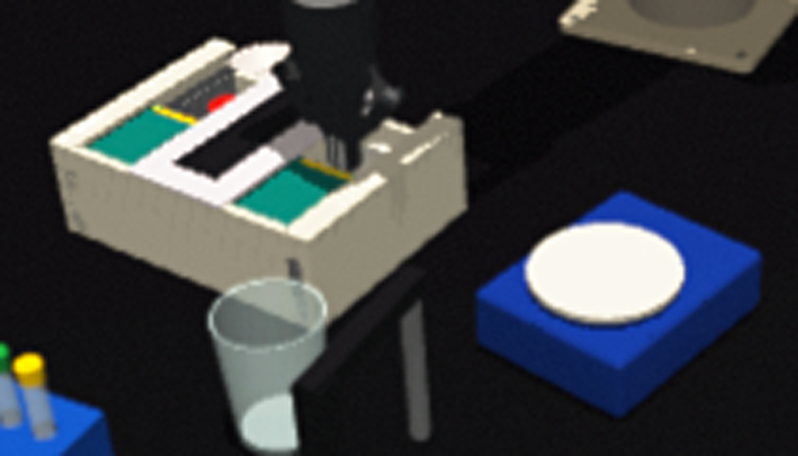

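Request:
{"api": "drive_tool", "payload": {"deltas": [[255,0,0,0.001,0,0,0],[255,0,0,0.002,0,0,0],[255,0,0,0.003,0,0,0],[255,0,0,0.004,0,0,0],[255,0,0,0.004,0,0,0],[255,0,0,0.0045,0,0,0],[255,0,0,0.0045,0,0,0],[255,0,0,0.005,0,0,0],[255,0,0,0.005,0,0,0],[255,0,0,0.005,0,0,0]]}}

```text
time: 14.23
tool_pos: [538.9, -100.7, 76.0]
tcp_rot: [-13.2, 90.0, -19.5]
ft_force: [-1.5, -0.2, -0.6]
finger_gap: -0.1
```

Request:
{"api": "drive_tool", "payload": {"deltas": [[255,0,0,0.001,0,0,0],[255,0,0,0.001,0,0,0],[255,0,0,0.002,0,0,0],[255,0,0,0.002,0,0,0],[255,0,0,0.002,0,0,0],[255,0,0,0.003,0,0,0],[255,0,0,0.003,0,0,0],[255,0,0,0.003,0,0,0],[255,0,0,0.003,0,0,0],[255,0,0,0.003,0,0,0]]}}

```text
time: 15.07
tool_pos: [539.8, -100.8, 75.7]
tcp_rot: [178.6, 89.7, 172.3]
ft_force: [-14.2, 1.3, 8.5]
finger_gap: 0.2
```

```bash
python3 - <<'E'
from h import *
st()
d=snapshot("scene");crop(d["frame"],100,230,130,200,6,"s9.png")
d=snapshot("top");crop(d["frame"],290,410,160,250,6,"t9.png")
E
```

```text
t 15.07 tcp [ 539.8 -100.8   75.7] box [-2.1 90. ] jaw 83.7 xax [-0.005  0.001 -1.   ] F [-14.2   1.3   8.5] gap 0.2 q [-15.9   7.4 102.2  -0.   70.7 -99.6]
```

View pics/s9.png

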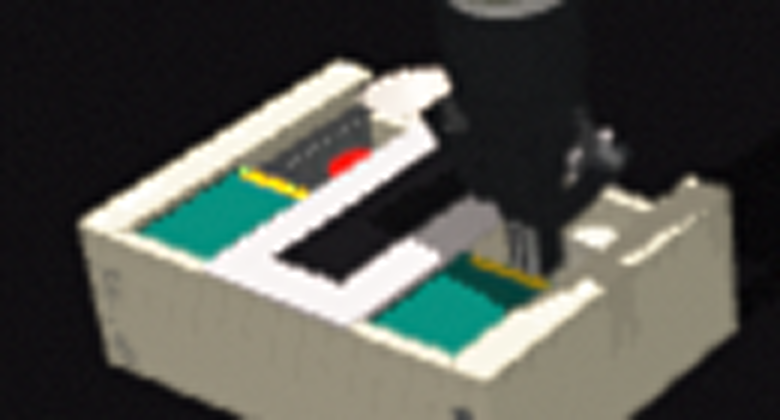

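View pics/t9.png

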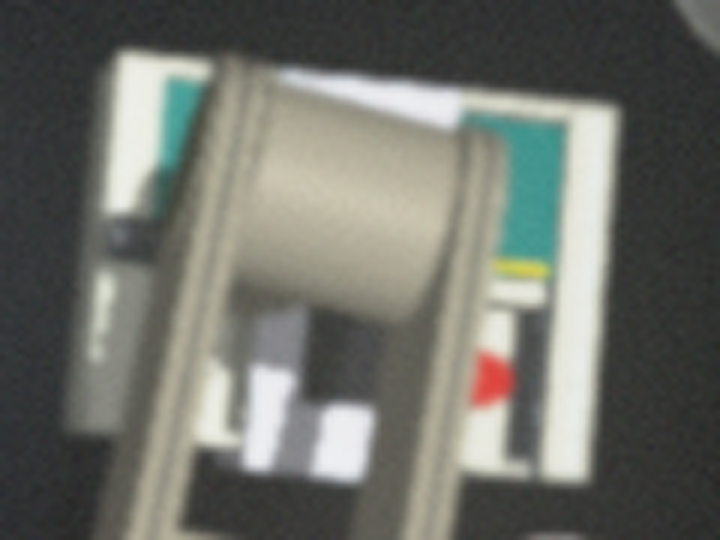

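Request:
{"api": "drive_tool", "payload": {"deltas": [[255,-0.01,0,-0.01,0,0,0],[255,-0.042,0,-0.018,0,0,0],[255,-0.042,-0.03,-0.025,0,0,0],[255,-0.042,-0.07,-0.025,0,0,0],[255,-0.042,-0.11,-0.025,0,0,0],[255,-0.042,-0.15,-0.025,0,0,0],[255,-0.042,-0.18,-0.025,0,0,0],[255,-0.025,-0.18,-0.025,0,0,0],[255,-0.004,-0.18,-0.025,0,0,0],[255,0,-0.18,-0.025,0,0,0]]}}

```text
time: 16.0
tool_pos: [495.8, -277.3, 73.1]
tcp_rot: [151.7, 89.8, 145.3]
ft_force: [-1.1, -0.2, -1.0]
finger_gap: -0.2
```

Request:
{"api": "drive_tool", "payload": {"deltas": [[255,0,0,0.003,0,0,0],[255,0,0,0.006,0,0,0],[255,0,0,0.009,0,0,0],[255,0,0,0.012,0,0,0],[255,0,0,0.015,0,0,0],[255,0,0,0.018,0,0,0],[255,0,0,0.02,0,0,0],[255,0,0,0.021,0,0,0],[255,0,0,0.022,0,0,0],[255,0,0,0.022,0,0,0]]}}

```text
time: 16.83
tool_pos: [519.0, -279.7, 75.9]
tcp_rot: [-179.8, 90.0, 173.9]
ft_force: [-2.5, 0.4, 1.9]
finger_gap: -0.3
```

Request:
{"api": "drive_tool", "payload": {"deltas": [[255,0,0,0.001,0,0,0],[255,0,0,0.001,0,0,0],[255,0,0,0.002,0,0,0],[255,0,0,0.002,0,0,0],[255,0,0,0.003,0,0,0],[255,0,0,0.003,0,0,0],[255,0,0,0.003,0,0,0],[255,0,0,0.003,0,0,0],[255,0,0,0.003,0,0,0],[255,0,0,0.003,0,0,0]]}}

```text
time: 17.67
tool_pos: [520.7, -279.9, 75.8]
tcp_rot: [174.8, 89.8, 168.5]
ft_force: [-10.4, -0.1, 5.9]
finger_gap: 0.3
```

```bash
python3 - <<'E'
from h import *
st()
E
```

```text
t 17.67 tcp [ 520.7 -279.9   75.8] box [ -1.5 -90.1] jaw 83.69 xax [-0.003  0.001 -1.   ] F [-10.4  -0.1   5.9] gap 0.3 q [-3.320e+01  1.350e+01  9.530e+01 -1.000e-01  7.140e+01 -1.169e+02]
```

Request:
{"api": "drive_tool", "payload": {"deltas": [[255,0,0,0.0005,0,0,0],[255,0,0,0.001,0,0,0],[255,0,0,0.001,0,0,0],[255,0,0,0.001,0,0,0],[255,0,0,0,0,0,0],[255,0,0,-0.01,0,0,0],[255,-0.02,0,-0.02,0,0,0],[255,-0.045,0,-0.025,0,0,0],[255,-0.045,0.03,-0.025,0,0,0],[255,-0.045,0.07,-0.025,0,0,0]]}}

```text
time: 18.5
tool_pos: [506.5, -210.0, 123.7]
tcp_rot: [-22.9, 89.6, -29.4]
ft_force: [0.6, 0.5, -0.9]
finger_gap: -0.1
```

Request:
{"api": "drive_tool", "payload": {"deltas": [[255,0,0.04,0,0,0,0],[255,0,0.08,0,0,0,0],[255,0,0.11,0,0,0,0],[255,0.02,0.11,0,0,0,0],[255,0.042,0.11,0,0,0,0],[255,0.045,0.11,0.008,0,0,0],[255,0.045,0.11,0.015,0,0,0],[255,0.045,0.11,0.021,0,0,0],[255,0.045,0.11,0.024,0,0,0],[255,0.045,0.11,0.025,0,0,0]]}}

```text
time: 19.33
tool_pos: [540.3, -101.2, 76.6]
tcp_rot: [175.7, 89.7, 169.3]
ft_force: [-18.6, 3.1, 11.6]
finger_gap: 0.1
```

```bash
python3 - <<'E'
from h import *
st()
E
```

```text
t 19.33 tcp [ 540.3 -101.2   76.6] box [-1.5 89.7] jaw 83.67 xax [-0.006  0.001 -1.   ] F [-18.6   3.1  11.6] gap 0.1 q [-15.9   7.5 102.   -0.   70.9 -99.6]
```

Request:
{"api": "drive_tool", "payload": {"deltas": [[255,0,0,-0.01,0,0,0],[255,-0.03,0,-0.02,0,0,0],[255,-0.06,0,-0.03,0.1,0,0],[255,-0.084,-0.02,-0.04,0.22,0,0],[200,-0.1,-0.055,-0.05,0.34,0,0],[150,-0.1,-0.09,-0.055,0.46,0,0],[110,-0.1,-0.125,-0.055,0.58,0,0],[105,-0.1,-0.15,-0.055,0.7,0,0],[105,-0.1,-0.17,-0.055,0.82,0,0],[105,-0.1,-0.175,-0.055,0.94,0,0]]}}

```text
time: 20.17
tool_pos: [468.4, -273.4, 178.2]
tcp_rot: [13.2, 89.8, -47.5]
ft_force: [0.4, -0.1, -0.1]
finger_gap: 50.2
```

Request:
{"api": "drive_tool", "payload": {"deltas": [[105,0,0,0,0.12,0,0],[105,0,0,0,0.24,0,0],[105,0,0,0,0.36,0,0],[105,0,0,0,0.48,0,0],[105,0,0,0,0.6,0,0],[105,0,0,0,0.6308,0,0],[105,0,0,0,0.6308,0,0],[105,0,0,0,0.6308,0,0],[105,0,0,0,0.6308,0,0],[105,0,0,0,0.6308,0,0]]}}

```text
time: 21.0
tool_pos: [468.3, -269.3, 176.5]
tcp_rot: [66.2, 90.0, -30.0]
ft_force: [0.3, -0.4, -0.3]
finger_gap: 50.5
```

```bash
python3 - <<'E'
from h import *
st()
d=snapshot("wrist");cv2.imwrite("pics/w10.png",d["frame"])
d=snapshot("top");crop(d["frame"],290,410,160,250,6,"t10.png")
d=snapshot("scene");crop(d["frame"],100,230,130,200,6,"s10.png")
E
```

```text
t 21.0 tcp [ 468.3 -269.3  176.5] box [-54.6 -85.3] jaw -6.25 xax [ 0.001 -0.    -1.   ] F [ 0.3 -0.4 -0.3] gap 50.5 q [-35.3   0.   98.8   0.   81.1 -29.1]
```

View pics/w10.png

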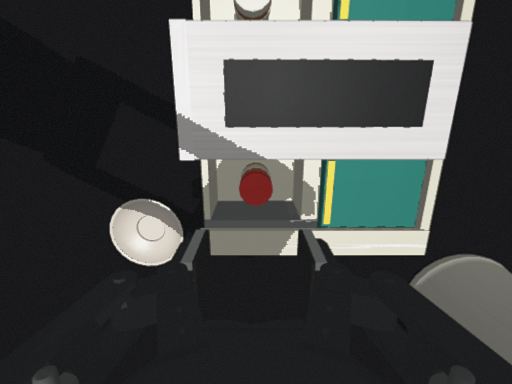

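View pics/t10.png

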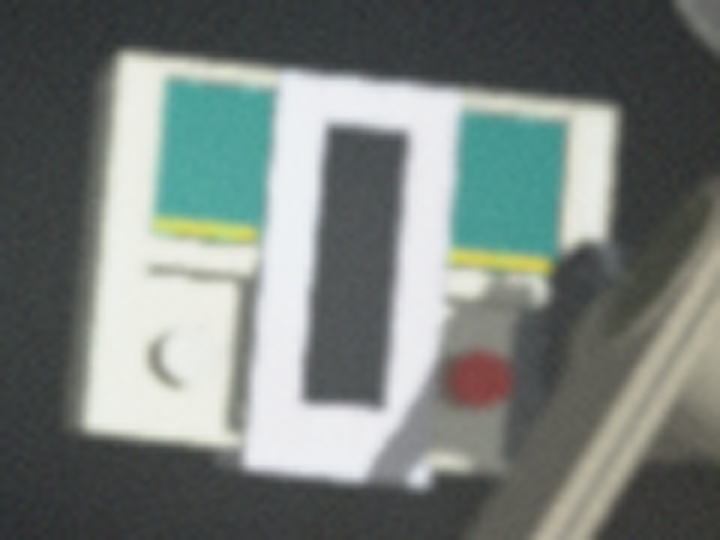

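View pics/s10.png

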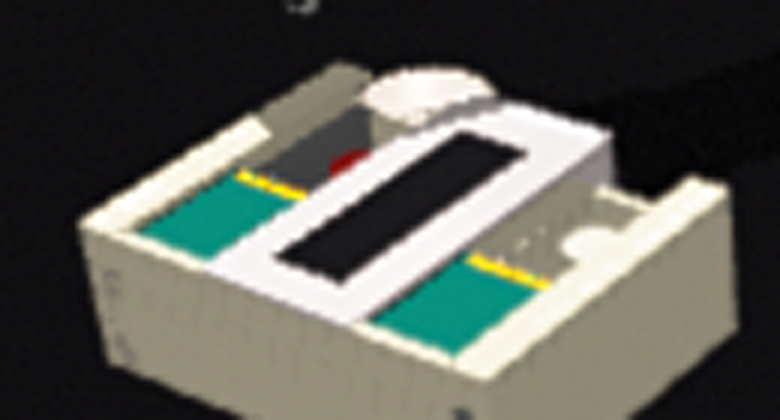

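The only red cap is in the right bay (top crop (480,378), wrist (256,187)). The white cap sits in the left bay, and both cover ends look level.

```bash
python3 - <<'E'
from h import *
for n in("top","wrist"):
    d=snapshot(n);f=d["frame"];hsv=cv2.cvtColor(f,cv2.COLOR_BGR2HSV)
    m=cv2.inRange(hsv,(0,130,60),(8,255,255))|cv2.inRange(hsv,(172,130,60),(180,255,255))
    k,l,s,c=cv2.connectedComponentsWithStats(m)
    for i in range(1,k):
        if s[i,4]>30:
            ct=max(cv2.findContours((l==i).astype(np.uint8),0,1)[0],key=len)
            (cx,cy),r=cv2.minEnclosingCircle(ct)
            P=plane(d,[c[i],(cx,cy)],65 if n=="top" else 63);print(n,s[i],c[i].round(1),P.round(1),[w2b(*p[:2]).round(1) for p in P])
    if n=="top":
        y=cv2.inRange(hsv,(22,120,100),(35,255,255));k,l,s,c=cv2.connectedComponentsWithStats(y)
        for i in range(1,k):
            if s[i,4]>8:
                P=plane(d,[c[i]],84);print("yellow",s[i],P.round(1),w2b(*P[0,:2]).round(1))
E
```

```text
yellow [327  94   4   5  14] [[ 908.3 -131.6   84. ]] [367.5  99.9]
yellow [353  95   4   4  13] [[ 907.6 -223.    84. ]] [376.9   9. ]
yellow [367 203  14   2  18] [[ 533.9 -280.3   84. ]] [ 11.7 -89. ]
wrist [240 171  33  35 926] [255.8 187.9] [[ 471.3 -269.8   63. ]
 [ 471.3 -269.8   63. ]] [array([-51.7, -85.5]), array([-51.6, -85.5])]
```

```bash
python3 - <<'E'
from h import *
d=snapshot("top");f=d["frame"];g=f[205:245,355:385].astype(int)
m=(g[...,2]-np.maximum(g[...,0],g[...,1])>35).astype(np.uint8)
v,u=np.nonzero(m);print(len(u),u.mean()+355,v.mean()+205,np.ptp(u),np.ptp(v))
P=plane(d,[(u.mean()+355,v.mean()+205)],64);print(P,w2b(*P[0,:2]))
d=snapshot("wrist");print("camera at",ray(d,[(0,0)])[0])
E
```

```text
67 369.7014925373134 222.77611940298507 9 8
[[ 468.05808727 -268.66807475   64.        ]] [-54.97804484 -84.712636  ]
camera at [ 476.90193028 -196.97850276  317.66900662]
```

Request:
{"api": "drive_tool", "payload": {"deltas": [[105,0.02,0.002,0,0,0,0],[105,0.045,0.002,0,0,0,0],[105,0.07,0.002,0,0,0,0],[105,0.09,0.002,0,0,0,0],[105,0.105,0.002,0,0,0,0],[105,0.12,0.002,0,0,0,0],[105,0.132,0.002,0,0,0,0],[105,0.142,0.002,0,0,0,0],[105,0.147,0.002,0,0,0,0],[105,0.147,0.002,0,0,0,0]], "squeeze": 30}}

```text
time: 22.18
tool_pos: [469.3, -268.7, 27.8]
tcp_rot: [-118.4, 89.9, 145.3]
ft_force: [0.3, 1.2, -0.7]
finger_gap: 50.1
```

```bash
python3 - <<'E'
from h import *
st()
d=snapshot("wrist");cv2.imwrite("pics/w11.png",d["frame"])
E
```

```text
t 22.18 tcp [ 469.3 -268.7   27.8] box [-53.7 -84.6] jaw -6.3 xax [-0.002  0.001 -1.   ] F [ 0.3  1.2 -0.7] gap 50.1 q [-35.2   9.9 105.1  -0.   65.2 -28.9]
```

View pics/w11.png

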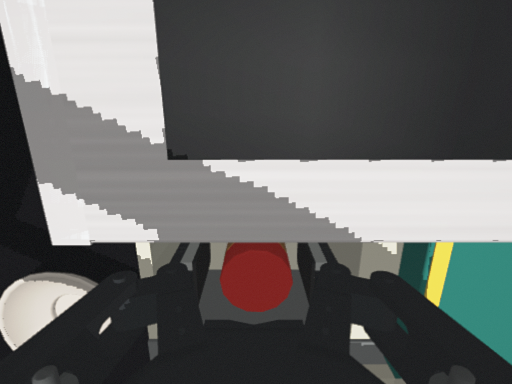

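The wrist view shows the red cap at (256,277), centred between the fingers. Closing now.

Request:
{"api": "drive_tool", "payload": {"deltas": [[130,0,0,0,0,0,0],[150,0,0,0,0,0,0],[170,0,0,0,0,0,0],[200,0,0,0,0,0,0],[230,0,0,0,0,0,0],[230,0,0,0,0,0,0],[230,0,0,0,0,0,0],[230,0,0,0,0,0,0],[230,0,0,0,0,0,0],[230,0,0,0,0,0,0]], "squeeze": 35}}

```text
time: 23.07
tool_pos: [470.8, -269.7, 30.2]
tcp_rot: [59.7, 89.9, -36.6]
ft_force: [-2.2, 0.4, 6.5]
finger_gap: 33.4
```

Request:
{"api": "drive_tool", "payload": {"deltas": [[230,-0.004,0,0,0,0,0],[230,-0.01,0,0,0,0,0],[230,-0.02,0,0,0,0,0],[230,-0.035,0,0,0,0,0],[230,-0.055,0,0,0,0,0],[230,-0.075,0,0,0,0,0],[230,-0.095,0,0,0,0,0],[230,-0.115,0,0,0,0,0],[230,-0.13,0,0,0,0,0],[230,-0.13,0,0,0,0,0]]}}

```text
time: 23.9
tool_pos: [472.0, -270.5, 164.0]
tcp_rot: [61.1, 89.6, -35.2]
ft_force: [0.9, -0.3, 0.3]
finger_gap: 33.1
```

```bash
python3 - <<'E'
from h import *
st()
d=snapshot("wrist");cv2.imwrite("pics/w12.png",d["frame"])
d=snapshot("scene");crop(d["frame"],100,310,100,250,3.8,"s12.png")
print(delta([469.8,-268.6,159],-6.3,[562,159.5,170],-6.3))
E
```

```text
t 23.9 tcp [ 472.  -270.5  164. ] box [-50.8 -86.1] jaw -6.29 xax [ 0.006 -0.004 -1.   ] F [ 0.9 -0.3  0.3] gap 33.1 q [-35.2   0.8  99.4   0.   79.4 -28.9]
(array([-0.011 ,  0.0447, -0.4356]), array([0., 0., 0.]))
```

View pics/w12.png

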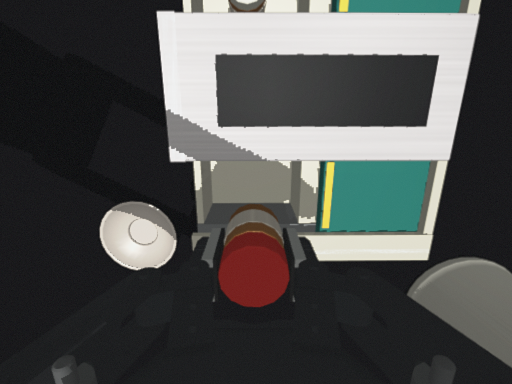

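View pics/s12.png

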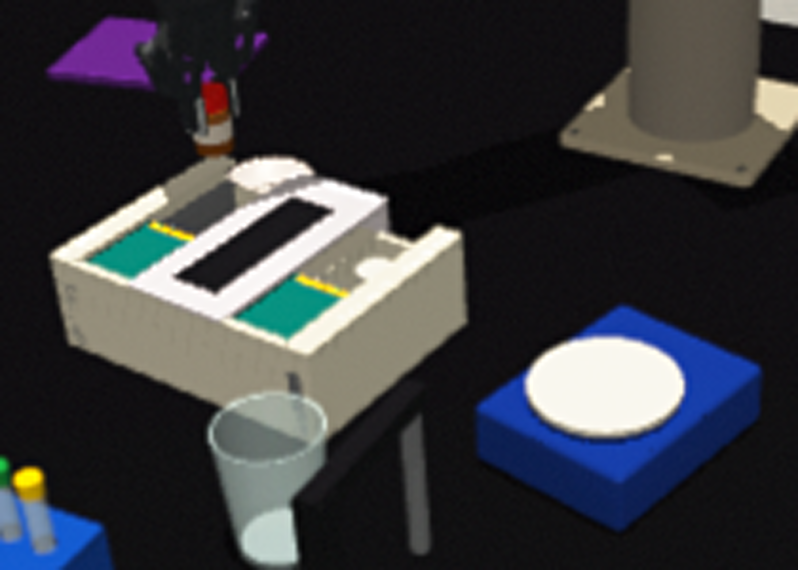

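Request:
{"api": "drive_tool", "payload": {"deltas": [[230,-0.005,0.001,-0.01,0,0,0],[230,-0.011,0.003,-0.03,0,0,0],[230,-0.011,0.006,-0.06,0,0,0],[230,-0.011,0.01,-0.095,0,0,0],[230,-0.011,0.013,-0.13,0,0,0],[230,-0.011,0.017,-0.165,0,0,0],[230,-0.011,0.021,-0.2,0,0,0],[230,-0.011,0.024,-0.235,0,0,0],[230,-0.011,0.028,-0.27,0,0,0],[230,-0.011,0.031,-0.3,0,0,0]]}}

```text
time: 24.83
tool_pos: [532.7, 28.7, 168.6]
tcp_rot: [-99.3, 89.9, 164.4]
ft_force: [0.3, 0.2, -1.4]
finger_gap: 32.9
```

Request:
{"api": "drive_tool", "payload": {"deltas": [[230,0,0.003,-0.03,0,0,0],[230,0,0.006,-0.06,0,0,0],[230,0,0.009,-0.085,0,0,0],[230,0,0.011,-0.105,0,0,0],[230,0,0.013,-0.12,0,0,0],[230,0,0.0137,-0.13,0,0,0],[230,0,0.0137,-0.1356,0,0,0],[230,0.015,0.0137,-0.1356,0,0,0],[230,0.03,0.0137,-0.1356,0,0,0],[230,0.04,0.0137,-0.1356,0,0,0]]}}

```text
time: 25.67
tool_pos: [561.5, 158.2, 128.4]
tcp_rot: [-63.0, 89.9, -159.3]
ft_force: [-0.7, 0.6, -1.0]
finger_gap: 33.0
```

```bash
python3 - <<'E'
from h import *
st()
d=snapshot("wrist");cv2.imwrite("pics/w13.png",d["frame"])
d=snapshot("scene");crop(d["frame"],200,330,130,250,4.5,"s13.png")
E
```

```text
t 25.67 tcp [561.5 158.2 128.4] box [ -9.  349.8] jaw -6.33 xax [-0.002 -0.001 -1.   ] F [-0.7  0.6 -1. ] gap 33.0 q [10.7  9.1 94.5 -0.  76.6 17.1]
```

View pics/w13.png

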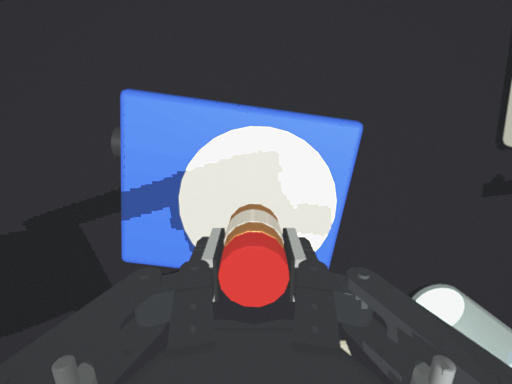

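View pics/s13.png

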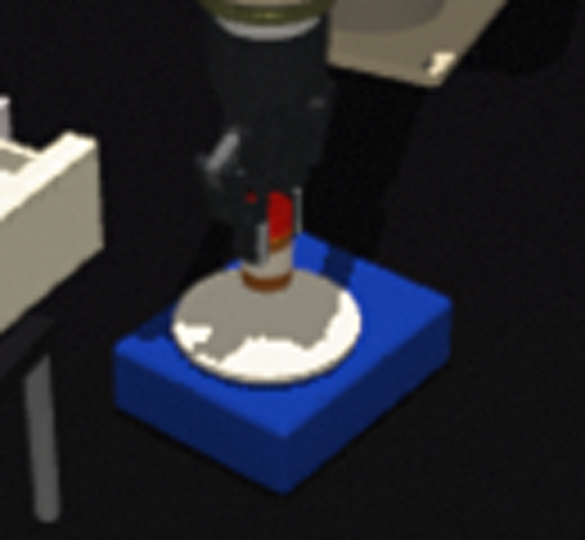

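Request:
{"api": "drive_tool", "payload": {"deltas": [[230,0.008,0,0,0,0,0],[230,0.016,0,0,0,0,0],[230,0.022,0,0,0,0,0],[230,0.026,0,0,0,0,0],[230,0.028,0,0,0,0,0],[230,0.029,0,0,0,0,0],[230,0.03,0,0,0,0,0],[230,0.031,0,0,0,0,0],[230,0.031,0,0,0,0,0],[230,0.031,0,0,0,0,0]]}}

```text
time: 26.6
tool_pos: [562.4, 159.0, 99.2]
tcp_rot: [107.2, 90.0, 10.9]
ft_force: [-0.1, -0.3, -1.0]
finger_gap: 33.1
```

```bash
python3 - <<'E'
from h import *
st()
d=snapshot("scene");crop(d["frame"],220,300,150,230,7,"s14.png")
E
```

```text
t 26.6 tcp [562.4 159.   99.2] box [ -8.2 350.7] jaw -6.29 xax [ 0.  0. -1.] F [-0.1 -0.3 -1. ] gap 33.1 q [10.8 10.8 95.8  0.  73.4 17.1]
```

View pics/s14.png

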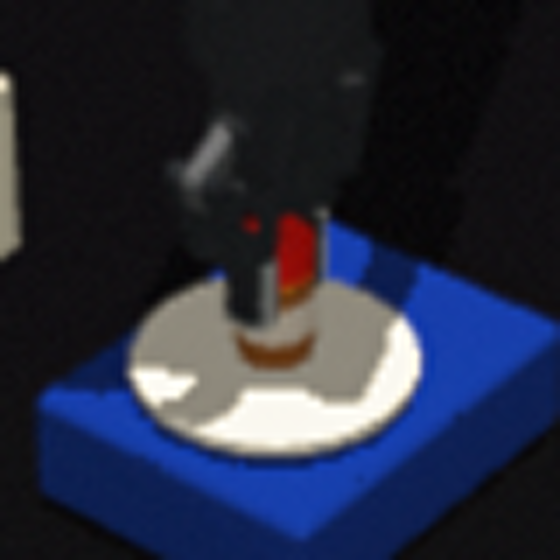

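Not touching yet, so I'll creep down.

Request:
{"api": "drive_tool", "payload": {"deltas": [[230,0.0005,0,0,0,0,0],[230,0.001,0,0,0,0,0],[230,0.001,0,0,0,0,0],[230,0.0015,0,0,0,0,0],[230,0.0015,0,0,0,0,0],[230,0.002,0,0,0,0,0],[230,0.002,0,0,0,0,0],[230,0.002,0,0,0,0,0],[230,0.002,0,0,0,0,0],[230,0.002,0,0,0,0,0]]}}

```text
time: 27.48
tool_pos: [562.5, 159.0, 98.2]
tcp_rot: [108.1, 90.0, 11.8]
ft_force: [-3.7, -0.7, 8.1]
finger_gap: 33.1
```

Contact at 8 N. I'll relax the force, open the fingers, then lift away.

Request:
{"api": "drive_tool", "payload": {"deltas": [[230,-0.0005,0,0,0,0,0],[230,-0.0008,0,0,0,0,0],[190,-0.0008,0,0,0,0,0],[160,-0.001,0,0,0,0,0],[145,-0.001,0,0,0,0,0],[130,-0.001,0,0,0,0,0],[115,-0.001,0,0,0,0,0],[100,-0.001,0,0,0,0,0],[90,-0.001,0,0,0,0,0],[90,-0.001,0,0,0,0,0]]}}

```text
time: 28.32
tool_pos: [562.2, 158.9, 97.9]
tcp_rot: [-72.5, 90.0, -168.8]
ft_force: [0.2, 0.6, -0.2]
finger_gap: 55.3
```

```bash
python3 - <<'E'
from h import *
st()
d=snapshot("wrist");cv2.imwrite("pics/w15.png",d["frame"])
E
```

```text
t 28.32 tcp [562.2 158.9  97.9] box [ -8.4 350.6] jaw -6.3 xax [-0. -0. -1.] F [ 0.2  0.6 -0.2] gap 55.3 q [10.8 10.9 95.8 -0.  73.3 17.1]
```

View pics/w15.png

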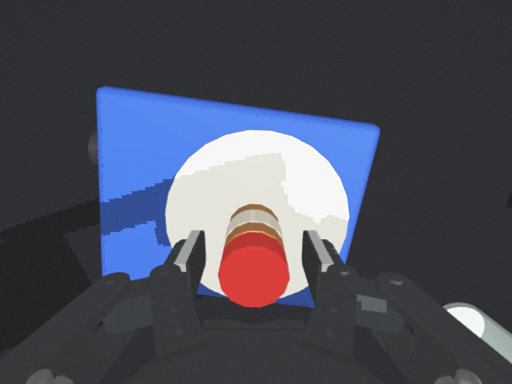

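Fingers are clear. I'll lift straight up and back off toward the robot.

Request:
{"api": "drive_tool", "payload": {"deltas": [[90,-0.01,0,0,0,0,0],[90,-0.03,0,0,0,0,0],[90,-0.055,0,0,0,0,0],[90,-0.085,0,0,0,0,0],[90,-0.115,0,0,0,0,0],[90,-0.14,-0.02,0,0,0,0],[90,-0.14,-0.05,0,0,0,0],[90,-0.14,-0.085,0,0,0,0],[90,-0.14,-0.12,0,0,0,0],[90,-0.14,-0.13,0,0,0,0]]}}

```text
time: 29.2
tool_pos: [429.5, 173.6, 238.6]
tcp_rot: [-110.5, 89.9, 153.3]
ft_force: [-0.3, -0.5, -0.6]
finger_gap: 55.5
```

Request:
{"api": "drive_tool", "payload": {"deltas": [[90,0,-0.01,0,0,0,0],[90,0,-0.02,0,0,0,0],[90,0,-0.03,0,0,0,0],[90,0,-0.03,0,0,0,0],[90,0,-0.03,0,0,0,0],[90,0,-0.03,0,0,0,0],[90,0,-0.03,0,0,0,0],[90,0,-0.03,0,0,0,0],[90,0,-0.03,0,0,0,0],[90,0,-0.03,0,0,0,0]]}}

```text
time: 30.03
tool_pos: [403.3, 176.4, 237.8]
tcp_rot: [-64.0, 90.0, -160.3]
ft_force: [-0.1, 0.6, 0.5]
finger_gap: 55.4
```

```bash
python3 - <<'E'
from h import *
st()
d=snapshot("top");f=d["frame"];crop(f,200,410,150,280,3.8,"tE.png")
g=f[175:218,225:267].astype(int);m=(g[...,2]-np.maximum(g[...,0],g[...,1])>50)
v,u=np.nonzero(m);print("jar",len(u),plane(d,[(u.mean()+225,v.mean()+175)],133))
hsv=cv2.cvtColor(f,cv2.COLOR_BGR2HSV);y=cv2.inRange(hsv,(22,90,90),(38,255,255));k,l,s,c=cv2.connectedComponentsWithStats(y)
for i in range(1,k):
    if s[i,4]>8 and c[i][1]>150:
        P=plane(d,[c[i]],84);print("yellow",s[i],w2b(*P[0,:2]).round(1))
d=snapshot("scene");cv2.imwrite("pics/sE.png",cv2.resize(d["frame"],(800,600)))
E
```

```text
t 30.03 tcp [403.3 176.4 237.8] box [-168.2  350.5] jaw -6.31 xax [-0. -0. -1.] F [-0.1  0.6  0.5] gap 55.4 q [ 16.9 -18.2 108.7  -0.   89.6  23.3]
jar 78 [[558.80548751 158.14031756 133.        ]]
yellow [316 197  16   3  28] [12.  85.9]
yellow [366 202  15   3  32] [ 12.1 -84.6]
```

View pics/tE.png

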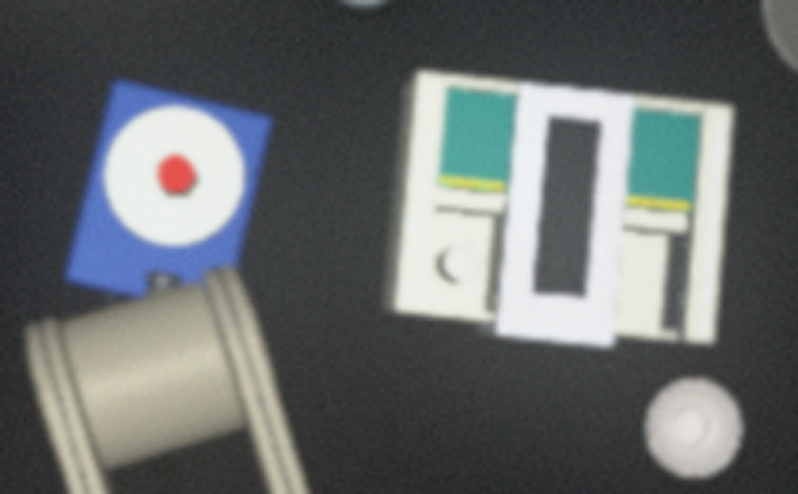

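View pics/sE.png

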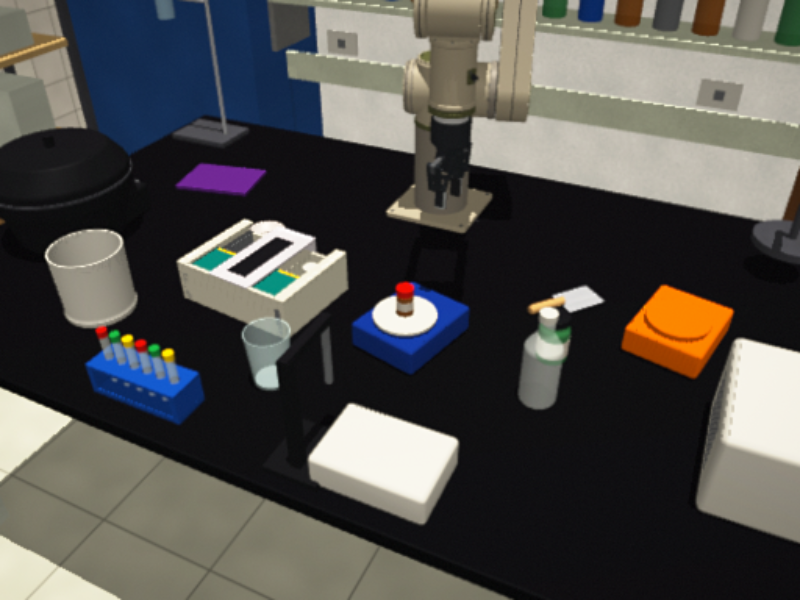

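The red-capped jar stands upright at the middle of the plate (top crop (177,174)). The yellow strips at both cover ends measure box x = 12.0 and 12.1 mm, so the cover is square and home. The white jar and the bystanders are where they were.

```bash
python3 -c "
from bench import hand_in
print(hand_in())"
```

```text
the job is handed in; nothing more can be done
None
```

The job is done and handed in at about 30 s of the 66 s allowed; no verdict came back.

**Cover:** I walked it open with alternating left and right pushes of about 15 mm lead, at roughly 3–4 N. It then stopped firmly at each end at the same distance. The highest wrist reading I took was about 22 N in total (18.6 N along the push), when I rechecked that the left end was home. In the last top view both yellow strips sat at the same depth, 12.0 mm left and 12.1 mm right.

**Jar:** The red-capped jar was in the right bay. I gripped it from above at 35 N and lowered it onto the plate until it touched at about 8 N. I then eased off, opened the fingers and backed away clear. It now stands upright, measured 3–4 mm from the plate's centre.

**Everything else:** The white-capped jar is still in the left bay. By eye, the beaker, clear bottle, dish and green jar are where they started; I did not measure them.

**Disagreements:** The wrist and top cameras disagreed by about 3 mm on where the jar stood in its bay, so I grasped in between. No check failed.

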